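Dry-fit a finger-jointed box end

TASK

Lift the upright end board with the five fingers out of its grooved stand and fit it into the slotted side board in the assembly jig, every finger in its own slot. Feel for the slots with light pressure, then press the board down firmly but without ramming until its shoulders sit flush on the slotted board all along, let go of it, and leave the other things on the table where they are.

Things in the scene. Friction and masses are not known exactly. Their poses are not given: they have to be found in the camera images.
- end_board_mid (a point): centre of the loose upright light-wood end board (0.14 kg): 14 mm thick (x), 120 long (y), 78 high (z, up). Its upper 56 mm are plain; below are five fingers 22 mm long, 11 wide (y), 14 thick, 24 apart centre to centre. Point: half-way up, 39 mm over the fingertips, 17 mm over the shoulders. Same both ways round. Grip across the 14 mm near the top edge.
- end_board: the same end board; origin at the centre of its underside, level with the fingertips; axes as above
- stand: fixed dark-wood stand 60 x 150 x 28 mm; origin at the centre of its underside, z up. Groove along its y, 17 mm wide, 126 long, 20 deep; the board's fingers stand in it, their tips 8 mm above the table.
- jig: fixed wooden jig 130 x 254 mm, origin at the centre of its underside, z up, y its long direction. It holds the light-wood slotted side board flat (84 x 180 x 12 mm, top at z = 50 mm); cheeks and end stops beside it reach z = 52 mm. Home: the end board's shoulders rest on the side board, its length along the jig's y, its centre at z = 67 mm.
- jig_mid (a point): point on the jig's middle, at the height of the side board's top. Side board: five through slots in a row along the jig's y at x = 0, 24 mm apart centre to centre, each 13 mm (y) by 17 mm (x), 11 mm lands between. It was pushed in by eye: its middle slot lies anywhere up to 15 mm to either side of this point along y, not measured. It is jammed and stays there.
- pushbar (a joint): stiff steel push-out bar under all the slots. 0 = up, its top 12 mm below the side board's top; the fingers push it down to 0.010 m at home. It takes about 8 N, has no spring and stays where it is pushed.
- tin: bystander: round wax tin with a green lid, diameter 72, 28 mm high; origin at the centre of its underside
- sander: bystander: cork sanding block 56 x 90 x 32 mm; origin at the centre of its underside
- bottle: bystander: upright glue bottle, diameter 46, 169 mm high; origin at the centre of its underside

How it is judged:
On the way, in this order (a step that is already met when the one before it is completed fails the run):
1. the end board is lifted clear of its stand (contact force between end_board and stand below 0.01 N and height (world z) of end_board_mid above 0.075 m), for 0.2 s.
2. all fingers have entered the slots (z of end_board_mid in the frame of jig below 0.081 m and horizontal distance between end_board_mid and jig below 0.02 m and angle between end_board_mid's own z axis and vertical below 0.1 rad), for 0.05 s.
At the end, for the whole second after the job is handed in: The end board stands upright in the slotted side board (within 0.06 rad of vertical and 0.08 rad of the jig's long direction) with all five fingers in the slots, its centre 65 to 69 mm above the jig's underside (shoulders down within 2 mm) and within 20 mm of the jig's middle, at rest and released (z of end_board_mid in the frame of jig between 0.065 and 0.069 m and horizontal distance between end_board_mid and jig below 0.02 m and angle between end_board_mid's own z axis and vertical below 0.06 rad and angle between the y axis of end_board_mid and the y axis of jig, either way round below 0.08 rad and linear speed of end_board below 0.02 m/s and contact force between end_board and the fingers below 0.01 N); the robot touches nothing.
It fails at once if the end board is rammed onto the jig or the slotted board (more than 45 N) (contact force between end_board and jig above 45 N).
It fails at once if a bystander is pushed more than 20 mm (distance of any of tin, sander, bottle from where it was at the start of the episode above 0.02 m).
It also fails if it takes over 58 s, if anything falls off the work surface, if the arm or the gripper's body presses on something with over 40 N, if the wrist force passes 120 N, or if a joint passes its speed limit or range.

ROBOT

A 7-joint arm with a two-finger parallel gripper is mounted at the origin on a cart in front of the work surface, level with it; the furniture and walls round the work are solid. World frame = base frame: x ahead of the robot, y to its left, z up, the work surface at z = 0. Lengths are in m, angles in rad, forces in N, time in s.
With the tool pointing down it reaches from about 0.35 to 0.9 m from the base axis. Payload 7.2 kg.
Tool frame: the origin (TCP) lies midway between the tips of the shut fingers; the grasp point (between the pads) lies 19 mm behind it; z points along the fingers, y is the direction in which the jaws open and shut (so a half turn about z gives the same grasp; the last joint's range is limited). The gripper opens to 85 mm and grips with 20 to 120 N. Pads are 22 mm wide; open, the fingers measure 114 mm over their backs; the gripper's body (76 mm by 85 mm) begins 54 mm behind the grasp point. The pads swing forward as they close: fully open they stand 13 mm farther back than shut.
Start: joints at [-1.247, 0.411, -0.013, 1.596, 0.006, 1.134, -0.082], TCP at [0.239, 0.578, 0.231] pointing down, gripper open.
Joint ranges: [-2.95, 2.95], [-0.29, 1.99], [-1.47, 1.44], [0.14, 2.54], [-1.03, 4.17], [0.13, 1.85], [-2.86, 2.86]. Speed limits (rad/s): [2.39, 2.39, 3.01, 3.01, 3.14, 3.14, 3.14].

INTERFACE

Orientations are given as [roll, pitch, yaw] about the fixed x, y, z axes, in that order (R = Rz(yaw) Ry(pitch) Rx(roll)).
In Python, from cell import get_state, eyes, hand_in gives the robot as it stands.
- The arm moves only by the tool arm_command, never from a script. Its argument "steps" is text: rows parted by semicolons, each of 7 numbers parted by spaces: the shift along the tool's x, y, z in mm, then the turn, a rotation vector about the tool's x, y, z in rad, then the finger opening in mm, from 0 to 85.4. In form: x y z wx wy wz jaw; .... A call has 1 to 20 rows; each row shifts and turns the pose as measured when the row begins, along the tool's axes as they then stand; what a row does not reach is not made up. A row lasts 1/12 s, in which the tool goes at most 41.7 mm and 7.16 degrees, less where a joint would pass 70% of its speed; a pose out of reach is approached as far as the arm can. A call is refused whole if a number of a shift passes 41.7 or a number of a turn 0.125, either way. A call with a gripper value outside its range is refused whole. The fingers move at their own pace and stop on an object; "force" is the grip in N (left out, the last holds). Time passes only in rows, so rows that do not move let the fingers close. It gives the time, the measured TCP pose, the force and the opening at its end, in the units of the state.
- get_state(): the state, without advancing time (a new reading comes with each control period).
- eyes.grab_frame(name): name is "scene" or "top"; returns the picture (420x560x3 uint8, red, green, blue); there is no depth.
- eyes.get_calibration(name): a dict with "vertical_fov" (degrees; the focal length in pixels is half the picture's height over the tangent of half this angle, whatever the lens; pixels are square), "cx", "cy" (the principal point, pixels), "cam_to_world" (4x4, takes a point from camera to world coordinates). Camera axes: x right, y up, looking along -z (the intrinsics and any distortion apply to the point x, -y, -z); pixel columns grow to the right and rows downward; lengths in m; the calibration is good to about 2 mm. A picture is of the moment at which its call begins. get_calibration takes no time and is no camera call.
- hand_in(): hands the job in, once; it reports no verdict.
The state is a dict: "t": time; "q": joint angles; "dq": joint speeds; "joint_torque": joint torques, N m; "ee_pos": TCP position; "tool_rot": TCP orientation; "force": force on the tool from outside, world axes, zero at the start; "ft_torque": the same for the moment, N m; "gripper_width": opening from 0.0 (shut) to 1.0 (fully open).
Only numpy, scipy, OpenCV 4.12 (cv2) and the standard library are available. Lean on these libraries where they do the work, as an engineer would, in place of code of your own. Each camera call takes 0.05 s, during which the arm holds its last target. There are 200 camera calls.

## Working session

There is one attempt and no reset: what is moved stays moved. The work goes in short steps, Python scripts to look and compute and a tool call to move; the robot and the scene stay as the last step left them, time stands still between calls to the robot, and variables do not carry over. Pictures are saved under pics/ and viewed, about 8 in all and at most 12, crops included, and the job is handed in when it is done.

Besides the shell and the picture viewer there is one more tool, called after "Request:" as name(argument=value, ...) on one line, values as JSON. arm_command: Moves the arm, as the interface text tells. Its arguments: {"type":"object","properties":{"steps":{"type":"string"},"force":{"type":"number"}},"required":["steps"]}

```bash
mkdir -p pics; ls
python3 - <<'E'
from cell import get_state, eyes
import cv2
s=get_state(); print({k:s[k] for k in ('t','ee_pos','tool_rot','force','gripper_width')})
for n in ('scene','top'):
    im=eyes.grab_frame(n); cv2.imwrite(f'pics/{n}0.png',im[:,:,::-1]); print(n,eyes.get_calibration(n))
E
```

```text
pics
{'t': 0.0, 'ee_pos': array([0.23851988, 0.57715344, 0.23046141]), 'tool_rot': array([-3.13999532e+00,  1.13127928e-04,  2.74981262e+00]), 'force': array([ 1.2112871 , -0.04302318,  0.26332493]), 'gripper_width': 0.9995224039821102}
scene {'vertical_fov': 48.6205187196076, 'cx': 287.2631166121019, 'cy': 215.47803428703483, 'cam_to_world': array([[ 0.4716488 ,  0.6179901 , -0.62899574,  0.01032646],
       [-0.88178306,  0.32856064, -0.33838814, -0.33236822],
       [-0.00245728,  0.71423815,  0.69989844,  0.71024946],
       [ 0.        ,  0.        ,  0.        ,  1.        ]])}
top {'vertical_fov': 43.17557260642131, 'cx': 283.8423274163013, 'cy': 205.1328238798839, 'cam_to_world': array([[ 2.35384322e-02,  9.95347425e-01, -9.34315002e-02,
         4.97221271e-01],
       [-9.99486877e-01,  2.54606917e-02,  1.94354137e-02,
        -1.23907020e-03],
       [ 2.17238196e-02,  9.29260792e-02,  9.95435995e-01,
         1.25988750e+00],
       [ 0.00000000e+00,  0.00000000e+00,  0.00000000e+00,
         1.00000000e+00]])}
```

View pics/top0.png

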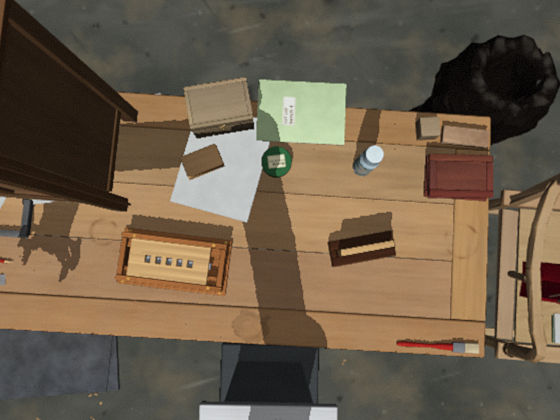

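View pics/scene0.png

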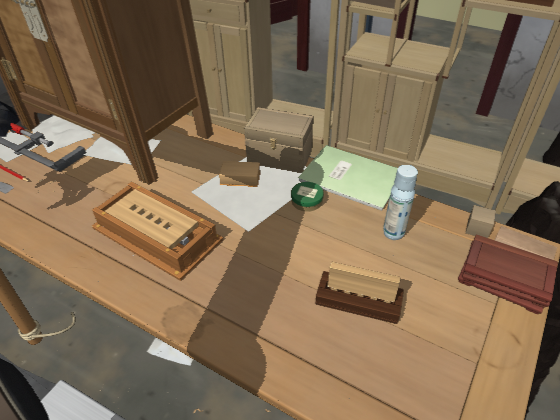

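The top picture shows the jig at about (175,262), with five dark slots from (148,259) to (190,264). The stand is at (362,249), tin (277,161), sander (203,161) and bottle (370,158). The arm is outside both views. Next I'll enlarge the jig and the stand.

```bash
cat > h.py <<'E'
import numpy as np
from cell import eyes
def w2p(n,P):
    c=eyes.get_calibration(n);T=np.array(c['cam_to_world']);f=210/np.tan(np.radians(c['vertical_fov']/2))
    p=(np.atleast_2d(P)-T[:3,3])@T[:3,:3]
    return np.c_[c['cx']+f*p[:,0]/-p[:,2], c['cy']-f*p[:,1]/-p[:,2]]
def p2w(n,uv,z):
    c=eyes.get_calibration(n);T=np.array(c['cam_to_world']);f=210/np.tan(np.radians(c['vertical_fov']/2))
    uv=np.atleast_2d(uv);d=np.c_[(uv[:,0]-c['cx'])/f,-(uv[:,1]-c['cy'])/f,-np.ones(len(uv))]@T[:3,:3].T
    return T[:3,3]+d*((z-T[2,3])/d[:,2])[:,None]
E
python3 - <<'E'
import cv2,numpy as np
a=cv2.imread('pics/top0.png');b=cv2.imread('pics/scene0.png')
def c(im,x,y,w,h,k=6): return cv2.resize(im[y:y+h,x:x+w],None,fx=k,fy=k,interpolation=cv2.INTER_CUBIC)
cv2.imwrite('pics/tc.png',np.hstack([c(a,112,220,66,84,6),c(a,178,220,66,84,6)])[:, :800])
x=c(a,322,222,80,50,8)
y=c(b,305,250,108,80,7)
cv2.imwrite('pics/st.png',x)
from h import *
print(p2w('top',[[339,252],[395,243]],.086), p2w('top',[[148,259],[190,264]],.05))
E
```

```text
[[ 0.50657787 -0.14842673  0.086     ]
 [ 0.52940019 -0.27259687  0.086     ]] [[0.48091576 0.27871669 0.05      ]
 [0.47189685 0.18387479 0.05      ]]
```

View pics/tc.png

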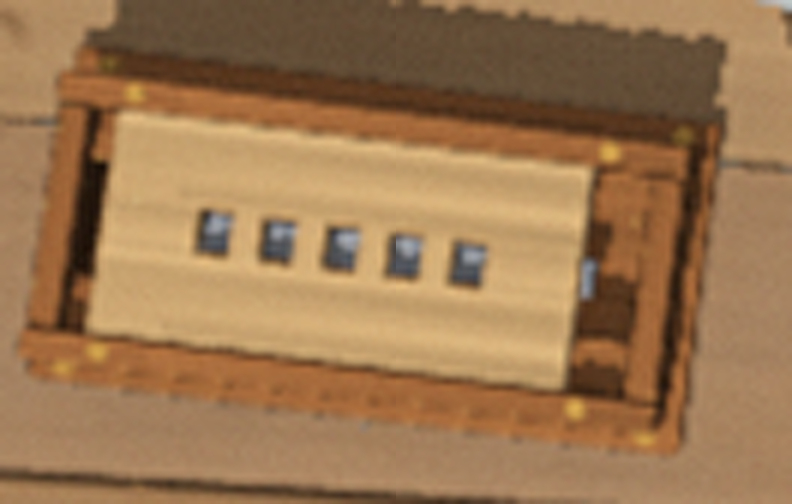

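View pics/st.png

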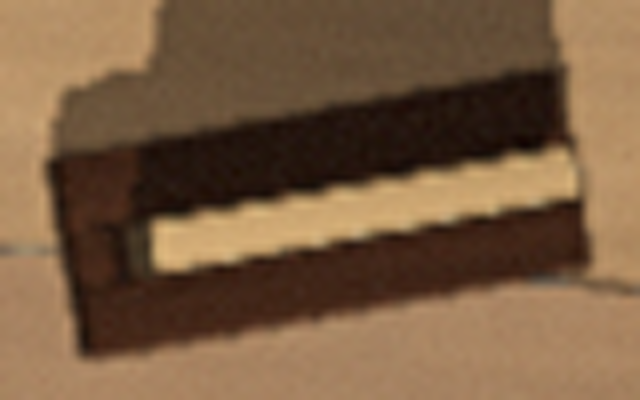

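The slots in the 6x crop run from centre (214,232) to (468,263). The board top's end midpoints in the 8x crop are (151,246) and (574,175).

Run:
```python
from h import *
import cv2
def up(p,k,x,y): return (np.array(p,float)+.5)/k-.5+[x,y]
b=p2w('top',up([[151.5,246.5],[574.5,175]],8,322,222),.086)
s=p2w('top',up([[214.5,232],[341,248],[468.5,263.5]],6,112,220),.05)
for n,q in(('b',b),('s',s)):
    d=q[0]-q[-1];print(n,q.round(4).tolist(),'mid',q.mean(0).round(4),'len',np.linalg.norm(d).round(4),'yaw from y',np.arctan2(-d[0],d[1]).round(4))
print('tin etc',p2w('top',[[277,161],[203,161],[372,157]],[.028,.032,.1][0]).round(3))
print(w2p('scene',[b.mean(0),*s]).round(1).tolist(), w2p('scene',b).round(1).tolist())
```

```text
b [[0.5058, -0.1518, 0.086], [0.5283, -0.269, 0.086]] mid [ 0.5171 -0.2104  0.086 ] len 0.1194 yaw from y 0.1897
s [[0.4826, 0.2803, 0.05], [0.4777, 0.2327, 0.05], [0.473, 0.1847, 0.05]] mid [0.4778 0.2325 0.05  ] len 0.0961 yaw from y -0.0997
tin etc [[ 0.717 -0.007  0.028]
 [ 0.712  0.166  0.028]
 [ 0.732 -0.231  0.028]]
[[364.8, 269.5], [135.3, 205.1], [151.7, 214.1], [169.0, 223.4]] [[330.9, 261.6], [399.9, 277.7]]
```

Request:
arm_command(steps="0 0 0 0 0 0.12 85; 0 0 0 0 0 0.12 85; 0 0 0 0 0 0.12 85; 0 0 0 0 0 0.12 85; 0 0 0 0 0 0.12 85; 0 0 0 0 0 0.12 85; 0 0 0 0 0 0.12 85; 0 0 0 0 0 0.12 85; 0 0 0 0 0 0.03 85", force=40)

```text
t: 0.85
ee_pos: [0.2378, 0.5744, 0.2258]
tool_rot: [-3.137, 0.009, 1.718]
force: [-0.1, -0.0, -0.3]
gripper_width: 0.996
```

Request:
arm_command(steps="-38 6 0 0 0 0 85; -38 6 0 0 0 0 85; -38 6 0 0 0 0 85; -38 6 0 0 0 0 85; -38 6 0 0 0 0 85; -38 6 0 0 0 0 85; -38 6 0 0 0 0 85; -38 6 0 0 0 0 85; -38 6 0 0 0 0 85; -38 6 0 0 0 0 85; -38 6 0 0 0 0 85; -38 6 0 0 0 0 85; -38 6 0 0 0 0 85; -38 6 0 0 0 0 85; -38 6 0 0 0 0 85; -38 6 0 0 0 0 85")

```text
t: 2.18
ee_pos: [0.4213, -0.0327, 0.2259]
tool_rot: [-3.132, 0.008, 1.732]
force: [1.8, 0.7, 0.2]
gripper_width: 0.993
```

```bash
cat >> h.py <<'E'
from cell import get_state
from scipy.spatial.transform import Rotation as Ro
def delta(pos,yaw):
    s=get_state();R=Ro.from_euler('xyz',s['tool_rot']);G=Ro.from_euler('xyz',[np.pi,0,yaw])
    print('pos',s['ee_pos'].round(4),'rot',s['tool_rot'].round(4),'F',s['force'].round(2),'w',round(s['gripper_width'],3),'t',s['t'])
    print('d_mm',(R.inv().apply(np.array(pos)-s['ee_pos'])*1000).round(1),'turn',(R.inv()*G).as_rotvec().round(4))
E
python3 -c "
from h import *
delta([.5171,-.2104,.16],np.pi/2+.1897)"
```

```text
pos [ 0.4213 -0.0327  0.2259] rot [-3.1324  0.0084  1.7318] F [1.75 0.72 0.18] w 0.993 t 2.1833
d_mm [-190.1   66.6   66.8] turn [-0.0093  0.0083 -0.0287]
```

Request:
arm_command(steps="-32 11 8 -0.002 0.002 -0.006 85; -32 11 8 -0.002 0.002 -0.006 85; -32 11 8 -0.002 0.002 -0.006 85; -32 11 8 -0.002 0.002 -0.006 85; -32 11 8 -0.001 0.001 -0.006 85; -30 11 8 0 0 0 85; 0 0 8 0 0 0 85; 0 0 0 0 0 0 85; 0 0 0 0 0 0 85")

```text
t: 2.93
ee_pos: [0.522, -0.2276, 0.1661]
tool_rot: [3.141, 0.001, 1.755]
force: [-0.4, -0.1, 0.9]
gripper_width: 0.997
```

```bash
python3 -c "
from h import *
import cv2
delta([.5171,-.2104,.052],np.pi/2+.1897)
im=eyes.grab_frame('scene')[:,:,::-1];cv2.imwrite('pics/s1.png',cv2.resize(im[160:340,260:500],None,fx=3,fy=3,interpolation=cv2.INTER_CUBIC))"
```

```text
pos [ 0.522  -0.2276  0.1661] rot [3.1414e+00 1.4000e-03 1.7553e+00] F [-0.42 -0.07  0.93] w 0.997 t 2.9333
d_mm [ 18.   -1.6 114.1] turn [ 0.0002  0.0014 -0.0052]
```

View pics/s1.png

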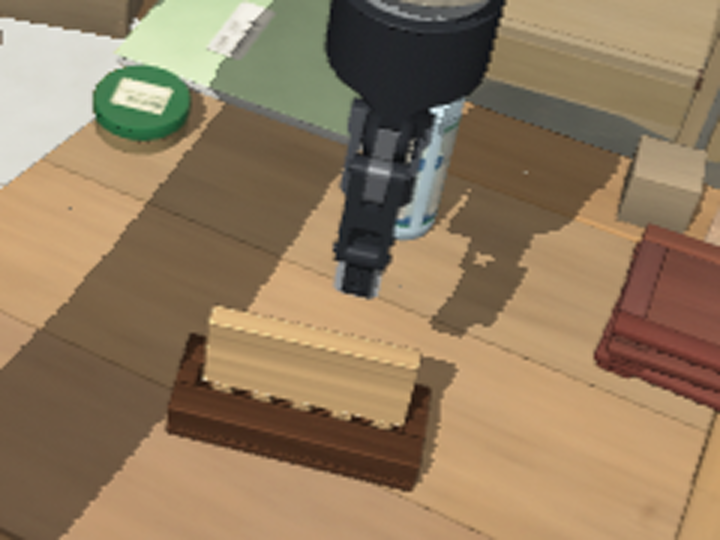

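The gripper hangs open above the board, near its right half, and the tin and bottle are clear of it. I'll centre and descend.

Request:
arm_command(steps="12 -1 10 0 0 -0.005 85; 4 0 15 0 0 0 85; 0 0 20 0 0 0 85; 0 0 15 0 0 0 85; 0 0 0 0 0 0 85; 0 0 0 0 0 0 85")

```text
t: 3.48
ee_pos: [0.5188, -0.2024, 0.109]
tool_rot: [3.134, -0.003, 1.771]
force: [0.7, -0.3, -0.2]
gripper_width: 1.0
```

```bash
python3 -c "
from h import *
delta([.5171,-.2104,.052],np.pi/2+.1897)"
```

```text
pos [ 0.5188 -0.2024  0.109 ] rot [ 3.1345e+00 -2.7000e-03  1.7707e+00] F [ 0.71 -0.27 -0.24] w 1.0 t 3.4833
d_mm [-7.7 -3.7 56.9] turn [ 0.0071 -0.0027  0.0102]
```

Request:
arm_command(steps="-4 -2 12 0.003 0 0.004 85; -2 -1 12 0.003 0 0.004 85; 0 0 12 0 0 0 85; 0 0 10 0 0 0 85; 0 0 6 0 0 0 85; 0 0 0 0 0 0 85; 0 0 0 0 0 0 85")

```text
t: 4.07
ee_pos: [0.5186, -0.2081, 0.0546]
tool_rot: [3.137, -0.002, 1.764]
force: [-0.1, -0.2, -0.3]
gripper_width: 0.994
```

```bash
python3 -c "
from h import *
delta([.5171,-.2104,.052],np.pi/2+.1897)"
```

```text
pos [ 0.5186 -0.2081  0.0546] rot [ 3.1373e+00 -2.4000e-03  1.7639e+00] F [-0.15 -0.19 -0.28] w 0.994 t 4.0667
d_mm [-2.  -1.9  2.6] turn [ 0.0043 -0.0024  0.0034]
```

Request:
arm_command(steps="-1 -1.5 2 0.003 -0.002 0 60; 0 0 0 0 0 0 40; 0 0 0 0 0 0 25; 0 0 0 0 0 0 18; 0 0 0 0 0 0 10; 0 0 0 0 0 0 5; 0 0 0 0 0 0 5; 0 0 0 0 0 0 5; 0 0 0 0 0 0 5; 0 0 0 0 0 0 5", force=60)

```text
t: 4.9
ee_pos: [0.5172, -0.2101, 0.0535]
tool_rot: [3.14, 0.0, 1.764]
force: [-0.7, -0.8, -0.9]
gripper_width: 0.152
```

Request:
arm_command(steps="0 0 0 0 0 0 5; 0 0 0 0 0 0 5; 0 0 0 0 0 0 5; 0 0 0 0 0 0 5")

```text
t: 5.23
ee_pos: [0.5172, -0.2101, 0.0535]
tool_rot: [3.14, 0.0, 1.764]
force: [0.2, -1.1, -1.2]
gripper_width: 0.155
```

Request:
arm_command(steps="0 0 -3 0 0 0 5; 0 0 -6 0 0 0 5; 0 0 -10 0 0 0 5; 0 0 -12 0 0 0 5; 0 0 -15 0 0 0 5; 0 0 -15 0 0 0 5; 0 0 -15 0 0 0 5; 0 0 -10 0 0 0 5; 0 0 0 0 0 0 5; 0 0 0 0 0 0 5; 0 0 0 0 0 0 5")

```text
t: 6.15
ee_pos: [0.518, -0.2105, 0.1507]
tool_rot: [3.135, 0.002, 1.763]
force: [-0.6, 0.3, -1.4]
gripper_width: 0.153
```

```bash
python3 -c "
from h import *
import cv2
delta([.4778,.2325,.15],np.pi/2-.0997)
im=eyes.grab_frame('scene')[:,:,::-1];cv2.imwrite('pics/s2.png',cv2.resize(im[160:340,260:500],None,fx=3,fy=3,interpolation=cv2.INTER_CUBIC))"
```

```text
pos [ 0.518  -0.2105  0.1507] rot [3.1352e+00 1.5000e-03 1.7626e+00] F [-0.59  0.28 -1.44] w 0.153 t 6.15
d_mm [4.426e+02 4.500e+01 4.000e-01] turn [0.0066 0.0006 0.2915]
```

View pics/s2.png

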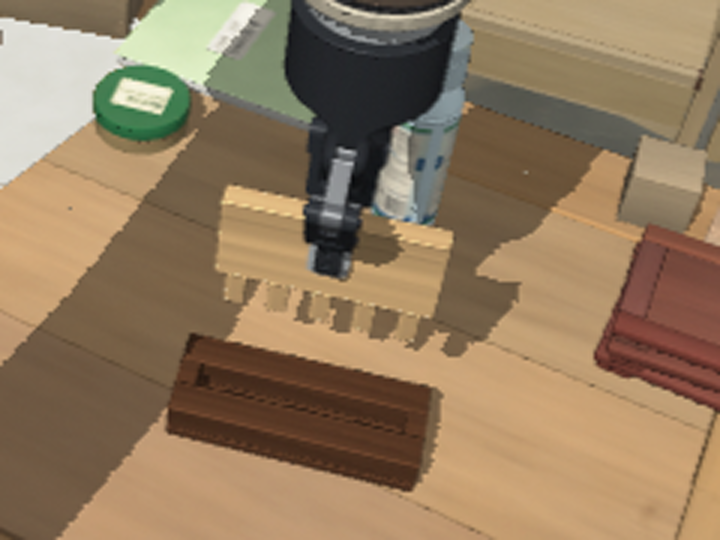

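The board is cleanly lifted and level, with the gripper near its middle. The stand is empty, and tin and bottle have not moved. I'll transfer it to the jig.

Request:
arm_command(steps="12 1 0 0 0 0 5; 24 2 0 0 0 0 5; 34 3.5 0 0 0 0 5; 34 3.5 0 0 0 0 5; 34 3.5 0 0 0 0 5; 34 3.5 0 0 0 0 5; 34 3.5 0 0 0 0 5; 34 3.5 0 0 0 0 5; 34 3.5 0 0 0 0 5; 34 3.5 0 0 0 0 5; 34 3.5 0 0 0 0 5; 24 3 0 0 0 0.05 5; 12 1 0 0 0 0.1 5; 0 0 0 0 0 0.08 5; 0 0 0 0 0 0.03 5; 0 0 0 0 0 0 5; 0 0 0 0 0 0 5")

```text
t: 7.62
ee_pos: [0.4745, 0.1843, 0.1353]
tool_rot: [-3.13, 0.014, 1.49]
force: [0.4, -0.5, -1.4]
gripper_width: 0.153
```

```bash
python3 -c "
from h import *
delta([.4778,.2325,.15],np.pi/2-.0997)"
```

```text
pos [0.4745 0.1843 0.1353] rot [-3.1298  0.014   1.4901] F [ 0.38 -0.48 -1.43] w 0.153 t 7.6167
d_mm [ 48.1  -0.8 -15.4] turn [-0.0117  0.0142  0.0189]
```

Request:
arm_command(steps="10 0 -2 -0.004 0.004 0.006 5; 16 0 0 -0.004 0.004 0.006 5; 12 0 0 -0.002 0.003 0.004 5; 6 0 0 0 0 0 5; 0 0 4 0 0 0 5; 0 0 4 0 0 0 5; 0 0 4 0 0 0 5; 0 0 0 0 0 0 5; 0 0 0 0 0 0 5")

```text
t: 8.37
ee_pos: [0.4784, 0.2284, 0.1227]
tool_rot: [-3.139, 0.004, 1.473]
force: [0.4, 0.4, -0.9]
gripper_width: 0.153
```

```bash
python3 -c "
from h import *
delta([.4778,.2325,.11],np.pi/2-.0997)"
```

```text
pos [0.4784 0.2284 0.1227] rot [-3.1389  0.0041  1.4733] F [ 0.36  0.36 -0.87] w 0.153 t 8.3667
d_mm [ 4.  -0.9 12.7] turn [-0.0027  0.0041  0.0022]
```

Request:
arm_command(steps="3 -0.5 4 -0.001 0.003 0.001 5; 1 -0.3 4 -0.001 0.001 0.001 5; 0 0 3 0 0 0 5; 0 0 0 0 0 0 5; 0 0 0 0 0 0 5")

```text
t: 8.78
ee_pos: [0.478, 0.2314, 0.1104]
tool_rot: [-3.141, 0.0, 1.469]
force: [1.1, 0.7, -1.3]
gripper_width: 0.153
```

Run:
```python
from h import *
import cv2
delta([.4778,.2325,.11],np.pi/2-.0997)
a=eyes.grab_frame('scene')[:,:,::-1];b=eyes.grab_frame('top')[:,:,::-1]
A=cv2.resize(a[150:270,80:230],None,fx=5,fy=5,interpolation=cv2.INTER_CUBIC)
B=cv2.resize(b[215:305,108:238],None,fx=5,fy=5,interpolation=cv2.INTER_CUBIC)
cv2.imwrite('pics/s3.png',A);cv2.imwrite('pics/t3.png',B)
```

```text
pos [0.478  0.2314 0.1104] rot [-3.1407e+00  1.0000e-04  1.4690e+00] F [ 1.08  0.68 -1.25] w 0.153 t 8.7833
d_mm [ 1.  -0.3  0.4] turn [-0.0008  0.0001 -0.0021]
```

View pics/s3.png

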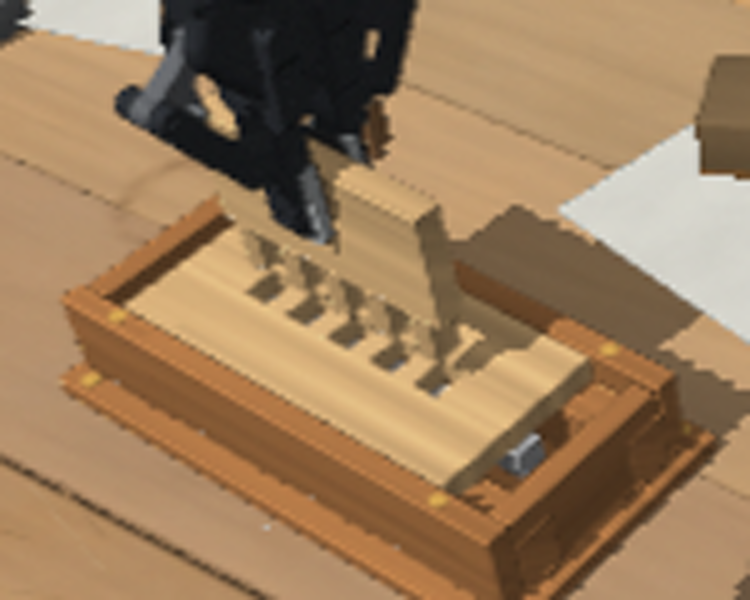

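View pics/t3.png

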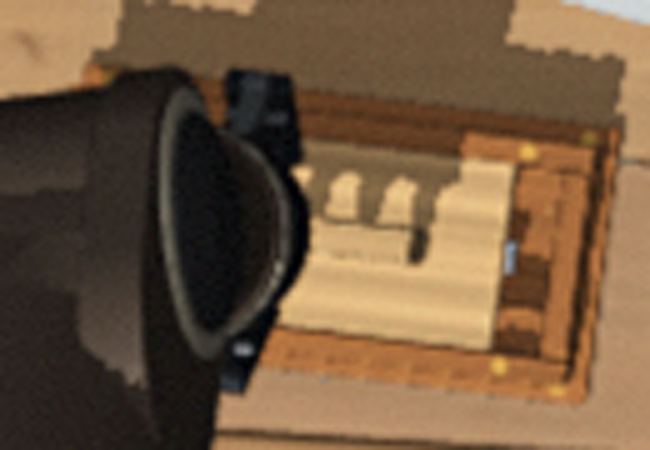

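In the scene crop all five fingertips (265,268) to (435,355) hang just above their slots, (267,287) to (437,382). No pitch error shows. The top crop shows the free end of the board in line with the slot row. I'll descend gently and feel for them.

Request:
arm_command(steps="1 0 3 0 0 0 5; 0 0 3 0 0 0 5; 0 0 3 0 0 0 5; 0 0 3 0 0 0 5; 0 0 2 0 0 0 5; 0 0 1.5 0 0 0 5; 0 0 0 0 0 0 5")

```text
t: 9.47
ee_pos: [0.4788, 0.233, 0.0955]
tool_rot: [-3.141, -0.002, 1.469]
force: [-0.8, -0.1, 0.6]
gripper_width: 0.154
```

```bash
python3 -c "
from h import *
delta([.4778,.2325,.0955],np.pi/2-.0997)"
```

```text
pos [0.4788 0.233  0.0955] rot [-3.1412e+00 -2.2000e-03  1.4692e+00] F [-0.79 -0.07  0.63] w 0.154 t 9.4667
d_mm [-0.6 -1.  -0. ] turn [-0.0004 -0.0022 -0.0019]
```

Request:
arm_command(steps="-0.5 -0.5 1 0 -0.001 0 5; 0 0 1.5 0 0 0 5; 0 0 0 0 0 0 5")

```text
t: 9.72
ee_pos: [0.4793, 0.2331, 0.0958]
tool_rot: [-3.141, -0.005, 1.469]
force: [0.2, 0.2, -1.5]
gripper_width: 0.151
```

Request:
arm_command(steps="0 0 1.5 0 0 0 5; 0 0 1.5 0 0 0 5; 0 0 0 0 0 0 5")

```text
t: 9.97
ee_pos: [0.48, 0.2333, 0.0958]
tool_rot: [-3.141, -0.008, 1.469]
force: [0.2, -0.7, -1.4]
gripper_width: 0.154
```

Request:
arm_command(steps="-0.5 -2 -2 0 -0.008 0.002 5; 0 0 0 0 0 0 5; 0 0 0 0 0 0 5")

```text
t: 10.22
ee_pos: [0.4778, 0.2328, 0.0977]
tool_rot: [-3.141, 0.001, 1.466]
force: [-0.0, 0.1, -2.2]
gripper_width: 0.155
```

Run:
```python
from h import *
import cv2
delta([.4778,.2325,.0955],np.pi/2-.0997)
s=get_state();P=s['ee_pos'];y=s['tool_rot'][2]-np.pi/2
ey=np.array([-np.sin(y),np.cos(y),0]);ex=np.array([np.cos(y),np.sin(y),0])
a=eyes.grab_frame('scene')[:,:,::-1]
k=8;x0,y0=112,175
A=cv2.resize(a[y0:y0+72,x0:x0+75],None,fx=k,fy=k,interpolation=cv2.INTER_CUBIC).copy()
def ln(pts,c):
    q=((w2p('scene',pts)-[x0,y0]+.5)*k).astype(int);cv2.polylines(A,[q],True,c,1)
C=np.array([.4778,.2325,.05]);e2=np.array([.0995,.995,0]);e1=np.array([.995,-.0995,0])
for i in range(-2,3):
    b=P-[0,0,.0455]+ey*.024*i
    ln([b-ex*.007-ey*.0055,b-ex*.007+ey*.0055,b-ex*.007+ey*.0055+[0,0,.022],b-ex*.007-ey*.0055+[0,0,.022]],(0,0,255))
    m=C+e2*.024*i; ln([m+a_*e1*.0085+b_*e2*.0065 for a_,b_ in((1,1),(1,-1),(-1,-1),(-1,1))],(0,255,0))
cv2.imwrite('pics/s4.png',A)
```

```text
pos [0.4778 0.2328 0.0977] rot [-3.1414e+00  6.0000e-04  1.4662e+00] F [-0.05  0.12 -2.16] w 0.155 t 10.2167
d_mm [-0.3 -0.   2.2] turn [-0.0002  0.0006 -0.0049]
```

View pics/s4.png

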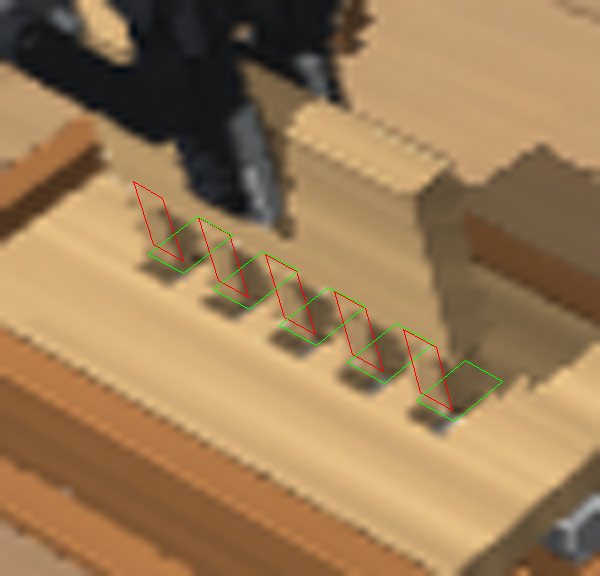

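The overlay suggests the slots sit about 1 px lower-left of my estimate, which is within calibration error. The fingers are in shadow, so I'll take one brightened look.

Run:
```python
from h import *
import cv2
a=np.mean([eyes.grab_frame('scene')[:,:,::-1] for _ in range(3)],0)
c=a[198:232,124:176]/255
c=np.clip(c**.6,0,1)*255
A=cv2.resize(c.astype(np.uint8),None,fx=15,fy=15,interpolation=cv2.INTER_CUBIC)
cv2.imwrite('pics/s5.png',A)
```

```text
(no output)
```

View pics/s5.png

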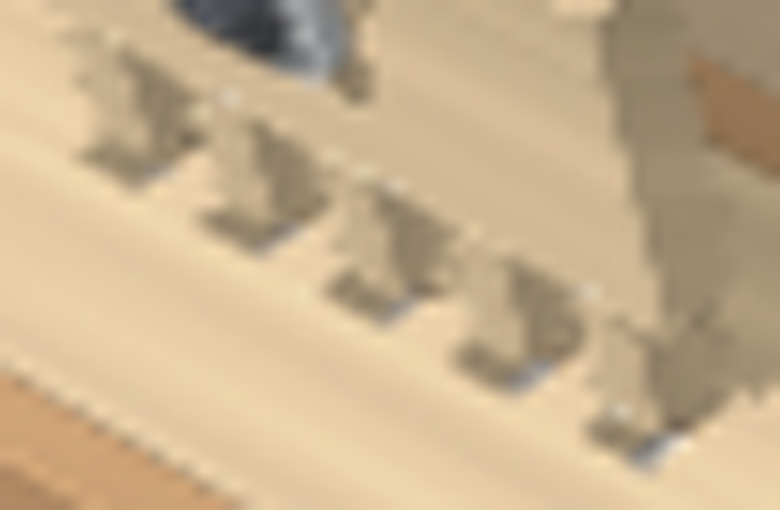

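Last finger's tip edge runs from (597,400) to (650,430), and its slot's front edge from (587,430) to (640,468). Allowing for the clearances, the board should go about 2 mm in -y and 2 mm in -x.

Request:
arm_command(steps="-2 -2 0 0 0 -0.002 5; 0 0 0 0 0 0 5; 0 0 1.5 0 0 0 5; 0 0 1.5 0 0 0 5; 0 0 1 0 0 0 5; 0 0 1 0 0 0 5")

```text
t: 10.92
ee_pos: [0.4756, 0.2306, 0.0953]
tool_rot: [-3.139, -0.002, 1.468]
force: [-4.9, -1.5, 13.0]
gripper_width: 0.155
```

Request:
arm_command(steps="0 0 -0.5 0 0 0 5; -1 0 0.5 0 0 0 5; -0.6 0 0.7 0 0 0 5; -0.6 0 0.7 0 0 0 5")

```text
t: 11.25
ee_pos: [0.4758, 0.2295, 0.0953]
tool_rot: [-3.14, -0.005, 1.468]
force: [-5.1, 1.8, 18.3]
gripper_width: 0.151
```

Request:
arm_command(steps="0 -1 0.4 0 0 0 5; 0 -0.7 0.6 0 0 0 5; 0 -0.7 0.6 0 0 0 5")

```text
t: 11.5
ee_pos: [0.4756, 0.2295, 0.0953]
tool_rot: [3.14, -0.007, 1.468]
force: [-1.2, -0.9, 8.9]
gripper_width: 0.15
```

Request:
arm_command(steps="0.5 -1.2 -2 0 -0.007 0.002 5; 0 0 0 0 0 0 5; 0 0 1.5 0 0 0 5; 0 0 1.2 0 0 0 5; 0 0 1 0 0 0 5")

```text
t: 11.92
ee_pos: [0.4749, 0.23, 0.0952]
tool_rot: [3.141, -0.001, 1.466]
force: [-6.8, -2.5, 24.2]
gripper_width: 0.155
```

Request:
arm_command(steps="-1.5 0 -1.5 0 0 0 5; 0 0 0 0 0 0 5; 0 0 1.5 0 0 0 5; 0 0 1.2 0 0 0 5; 0 0 1 0 0 0 5")

```text
t: 12.33
ee_pos: [0.475, 0.2287, 0.0953]
tool_rot: [-3.141, -0.004, 1.466]
force: [-6.4, -2.6, 22.8]
gripper_width: 0.149
```

Request:
arm_command(steps="0 0 -1.5 0 -0.004 0.003 5; 0 0 0 0 0 0 5; 0 0 0 0 0 0 5")

```text
t: 12.58
ee_pos: [0.4748, 0.2287, 0.0964]
tool_rot: [-3.141, 0.0, 1.462]
force: [0.5, -0.0, -1.0]
gripper_width: 0.154
```

Run:
```python
from h import *
import cv2
delta([.4778,.2325,.0955],np.pi/2-.0997)
f=lambda n:np.mean([eyes.grab_frame(n)[:,:,::-1] for _ in range(3)],0)
a=f('scene');b=f('top')
g=lambda c,k:cv2.resize((np.clip((c/255)**.6,0,1)*255).astype(np.uint8),None,fx=k,fy=k,interpolation=cv2.INTER_CUBIC)
A=g(a[200:230,124:177],15)
B=g(b[245:280,150:210],13)[:150*13//10+200]
h=600-A.shape[0]
B=g(b[254:266+0,166:206],15) if 0 else g(b[252:252+h//13,157:157+795//13],13)
W=max(A.shape[1],B.shape[1]);p=lambda m:np.pad(m,((0,0),(0,W-m.shape[1]),(0,0)))
o=np.vstack([p(A),p(B)]);print(A.shape,B.shape,o.shape);cv2.imwrite('pics/s6.png',o)
```

```text
pos [0.4748 0.2287 0.0964] rot [-3.1408e+00  4.0000e-04  1.4624e+00] F [ 0.45 -0.05 -0.98] w 0.154 t 12.5833
d_mm [4.1 2.6 0.9] turn [-0.0008  0.0004 -0.0087]
(450, 795, 3) (143, 793, 3) (593, 795, 3)
```

View pics/s6.png

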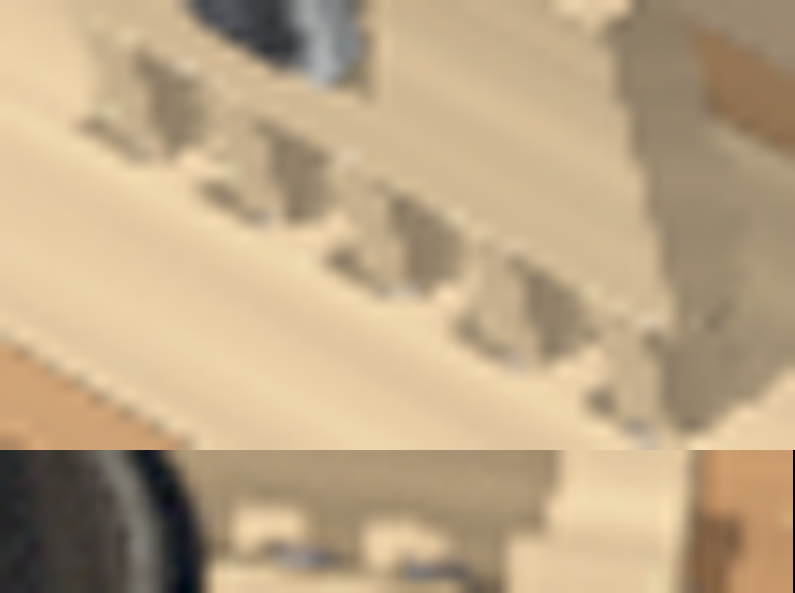

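The scene crop shows the fingers nearly over their slots. x looks about right, and y is uncertain by 1 to 2 mm. I'll scan in small hops with light presses.

Request:
arm_command(steps="0.3 -0.3 0 0 0 -0.006 5; 0 0 1 0 0 0 5; 0 0 0.6 0 0 0 5; 0.7 0 -1.3 0 0 0 5; 0 0 1.2 0 0 0 5; 0 0 0.6 0 0 0 5; 0.7 0 -1.3 0 0 0 5; 0 0 1.2 0 0 0 5; 0 0 0.6 0 0 0 5; 0.7 0 -1.3 0 0 0 5; 0 0 1.2 0 0 0 5; 0 0 0.6 0 0 0 5")

```text
t: 13.88
ee_pos: [0.4757, 0.2314, 0.0952]
tool_rot: [-3.141, -0.002, 1.469]
force: [-4.5, -0.9, 15.6]
gripper_width: 0.155
```

```bash
python3 -c "
from h import *
delta([.4745,.2305,.0955],np.pi/2-.0997); print(get_state()['ft_torque'])"
```

```text
pos [0.4757 0.2314 0.0952] rot [-3.1411e+00 -2.2000e-03  1.4690e+00] F [-4.47 -0.94 15.58] w 0.155 t 13.8833
d_mm [-1.  -1.1 -0.3] turn [-0.0005 -0.0022 -0.0021]
[-0.47980987  1.08020822 -0.01529755]
```

Request:
arm_command(steps="-1 -1.5 -2 0 -0.002 0 5; 0 0 0 0 0 0 5; 0 0 0 0 0 0 5")

```text
t: 14.13
ee_pos: [0.4738, 0.2306, 0.0967]
tool_rot: [-3.141, 0.0, 1.469]
force: [0.5, -0.0, -1.2]
gripper_width: 0.16
```

```bash
python3 -c "
from h import *
delta([.4745,.2305,.0955],np.pi/2-.0997); print(get_state()['ft_torque'],get_state()['force'])"
```

```text
pos [0.4738 0.2306 0.0967] rot [-3.1410e+00  3.0000e-04  1.4692e+00] F [ 0.46 -0.03 -1.15] w 0.16 t 14.1333
d_mm [0.  0.7 1.2] turn [-0.0006  0.0003 -0.0019]
[ 0.00323298 -0.04717614 -0.02397302] [ 0.46314905 -0.03437841 -1.15363193]
```

Request:
arm_command(steps="0 0 1.2 0 0 0 5; 0 0 0.8 0 0 0 5; 0 0 0.7 0 0 0 5")

```text
t: 14.38
ee_pos: [0.474, 0.2306, 0.0953]
tool_rot: [-3.14, -0.001, 1.469]
force: [-5.5, -1.9, 15.0]
gripper_width: 0.155
```

```bash
python3 -c "
from h import *
delta([.4745,.2305,.0955],np.pi/2-.0997); print(get_state()['ft_torque'],get_state()['force'])"
```

```text
pos [0.474  0.2306 0.0953] rot [-3.1402e+00 -1.0000e-03  1.4691e+00] F [-5.52 -1.91 14.96] w 0.155 t 14.3833
d_mm [-0.1  0.5 -0.2] turn [-0.0013 -0.001  -0.002 ]
[-0.47839353  1.2142735   0.02172267] [-5.52255083 -1.91165483 14.96112026]
```

Run:
```python
from h import *
import cv2
def ends(P,yaw):
    y=yaw-np.pi/2;ey=np.array([-np.sin(y),np.cos(y),0]);ex=np.array([np.cos(y),np.sin(y),0]);t=np.array(P)+[0,0,.0325]-ey*.06
    return [t-ex*.007,t+ex*.007]
e=ends([.478,.2314,.1104],1.469);print('top corners pred',w2p('top',e).round(1).tolist(),'5x crop',((w2p('top',e)-[108,215]+.5)*5).round().tolist())
e=ends([.4778,.2328,.0977],1.4662);print('scene pred 8x',((w2p('scene',e)-[112,175]+.5)*8).round().tolist())
# dark blobs in scene0 and top0
for n,(x,y,w,h) in (('scene',(128,195,50,40)),('top',(140,250,60,25))):
    im=cv2.imread(f'pics/{n}0.png')[y:y+h,x:x+w]
    L=im.max(2);print(n,np.percentile(L,[5,50,95]))
    th=(L<np.median(L)*.72).astype(np.uint8)
    k,_,st,ce=cv2.connectedComponentsWithStats(th,connectivity=4)
    q=[(ce[i]+[x,y],st[i,4]) for i in range(1,k) if 8<st[i,4]<90]
    for c,ar in q: print(c.round(2),ar,p2w(n,c,.05).round(4)[0])
```

```text
top corners pred [[188.5, 268.3], [189.5, 261.6]] 5x crop [[405.0, 269.0], [410.0, 235.0]]
scene pred 8x [[412.0, 187.0], [455.0, 153.0]]
scene [107. 205. 221.]
[168.91 199.  ] 67 [0.5304 0.2305 0.05  ]
[133.17 207.04] 24 [0.4759 0.2803 0.05  ]
[141.14 211.54] 28 [0.4733 0.2567 0.05  ]
[149.3  216.22] 27 [0.4704 0.2329 0.05  ]
[158.04 220.89] 27 [0.4682 0.2086 0.05  ]
[166.54 225.42] 26 [0.4661 0.1854 0.05  ]
[129.71 233.07] 14 [0.4157 0.2358 0.05  ]
top [ 95. 202. 217.]
[146.8  258.83] 30 [0.4812 0.2814 0.05  ]
[157.59 260.18] 34 [0.4788 0.2571 0.05  ]
[167.91 261.09] 32 [0.4773 0.2338 0.05  ]
[178.53 262.8 ] 30 [0.474  0.2098 0.05  ]
[189.19 263.7 ] 37 [0.4725 0.1857 0.05  ]
```

Cross-checking the board's corners in both cameras puts the slot centre near x 0.475, y 0.2325 to 0.234, which I haven't tried. I'll continue the hops that way.

Request:
arm_command(steps="1.5 1 -1.5 0 0 0 5; 0 0 1.2 0 0 0 5; 0 0 0.6 0 0 0 5; 0.8 -0.5 -1.3 0 0 0 5; 0 0 1.2 0 0 0 5; 0 0 0.6 0 0 0 5; 0.8 -0.5 -1.3 0 0 0 5; 0 0 1.2 0 0 0 5; 0 0 0.6 0 0 0 5")

```text
t: 15.13
ee_pos: [0.4742, 0.2336, 0.0926]
tool_rot: [-3.14, 0.0, 1.469]
force: [1.0, -0.2, -0.5]
gripper_width: 0.15
```

The board dropped 2.7 mm with no force, so the fingers have found the slots. I'll lower it on.

Request:
arm_command(steps="0 0 1.5 0 0 0 5; 0 0 1.5 0 0 0 5; 0 0 1.5 0 0 0 5; 0 0 1.5 0 0 0 5")

```text
t: 15.47
ee_pos: [0.4742, 0.2337, 0.086]
tool_rot: [-3.14, 0.0, 1.47]
force: [1.1, -1.0, -0.3]
gripper_width: 0.156
```

```bash
python3 -c "
from h import *
delta([.4742,.2336,.0735],np.pi/2-.0997)"
```

```text
pos [0.4742 0.2337 0.086 ] rot [-3.1404  0.      1.4695] F [ 1.11 -1.   -0.27] w 0.156 t 15.4667
d_mm [-0.1  0.  12.5] turn [-0.0012  0.     -0.0016]
```

Request:
arm_command(steps="0 0 1.2 0 0 0 5; 0 0 1.2 0 0 0 5; 0 0 1.2 0 0 0 5; 0 0 1.2 0 0 0 5")

```text
t: 15.8
ee_pos: [0.4743, 0.2336, 0.0813]
tool_rot: [-3.14, -0.001, 1.469]
force: [-1.9, -0.4, 6.2]
gripper_width: 0.16
```

Request:
arm_command(steps="0 0 1.2 0 0 0 5; 0 0 1.2 0 0 0 5; 0 0 1.2 0 0 0 5; 0 0 1.2 0 0 0 5")

```text
t: 16.13
ee_pos: [0.4744, 0.2337, 0.0779]
tool_rot: [-3.139, -0.002, 1.469]
force: [-1.6, -0.3, 6.2]
gripper_width: 0.153
```

Request:
arm_command(steps="0 0 1.2 0 0 0 5; 0 0 1.2 0 0 0 5; 0 0 1.2 0 0 0 5")

```text
t: 16.38
ee_pos: [0.4744, 0.2337, 0.0754]
tool_rot: [-3.138, -0.004, 1.469]
force: [-1.8, -0.9, 5.9]
gripper_width: 0.152
```

Request:
arm_command(steps="0 0 1 0 0 0 5; 0 0 1 0 0 0 5")

```text
t: 16.55
ee_pos: [0.4744, 0.2336, 0.0741]
tool_rot: [-3.138, -0.004, 1.469]
force: [-2.2, 0.1, 5.6]
gripper_width: 0.153
```

Request:
arm_command(steps="0 0 1 0 0 0 5; 0 0 1 0 0 0 5")

```text
t: 16.72
ee_pos: [0.4744, 0.2337, 0.0733]
tool_rot: [-3.137, -0.005, 1.469]
force: [-5.3, -2.0, 20.7]
gripper_width: 0.158
```

Request:
arm_command(steps="0 0 1 0.002 -0.003 0 5; 0 0 1.1 0.002 -0.002 0 5")

```text
t: 16.88
ee_pos: [0.4746, 0.2337, 0.0734]
tool_rot: [-3.132, -0.002, 1.469]
force: [-5.5, -2.2, 15.3]
gripper_width: 0.154
```

Run:
```python
from h import *
import cv2
delta([.4742,.2336,.0735],np.pi/2-.0997)
a=eyes.grab_frame('scene')[:,:,::-1]
cv2.imwrite('pics/s7.png',cv2.resize(a[175:255,90:200],None,fx=7,fy=7,interpolation=cv2.INTER_CUBIC))
```

```text
pos [0.4746 0.2337 0.0734] rot [-3.1322e+00 -2.5000e-03  1.4692e+00] F [-5.48 -2.17 15.34] w 0.154 t 16.8833
d_mm [-0.1 -0.4 -0.1] turn [-0.0094 -0.0025 -0.0018]
```

View pics/s7.png

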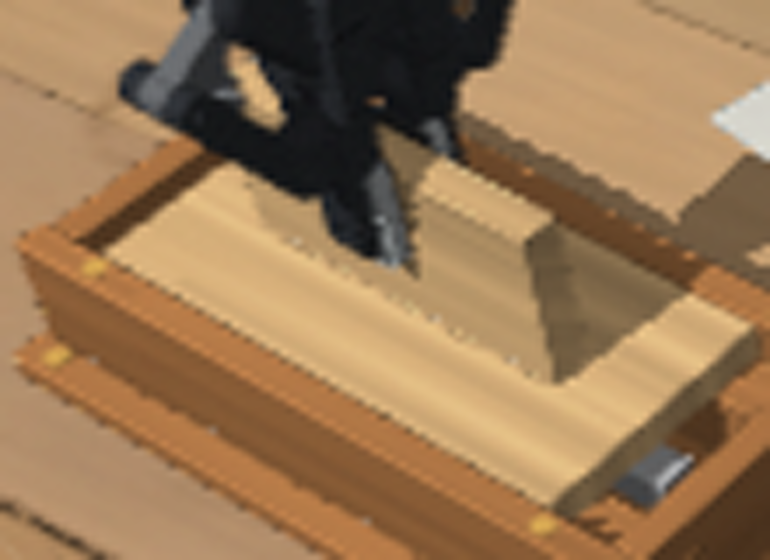

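The shoulders lie flush along the board's whole length, from (255,205) to (555,380), and no slots show. I'll release and retreat.

Request:
arm_command(steps="0 0 0 -0.006 -0.002 0 5; 0 0 0 -0.003 0 0 5; 0 0 0 0 0 0 25; 0 0 0 0 0 0 40; 0 0 0 0 0 0 40; 0 0 0 0 0 0 40; 0 0 0 0 0 0 40; 0 0 -6 0 0 0 40; 0 0 -15 0 0 0 40; 0 0 -20 0 0 0 40; 0 0 -25 0 0 0 40; 0 0 -25 0 0 0 40; 0 0 0 0 0 0 40; 0 0 0 0 0 0 40; 0 0 0 0 0 0 40")

```text
t: 18.18
ee_pos: [0.4745, 0.2325, 0.1697]
tool_rot: [-3.14, 0.001, 1.467]
force: [0.3, -0.3, 0.3]
gripper_width: 0.469
```

Run:
```python
from h import *
import cv2
delta([.4742,.2336,.0735],np.pi/2-.0997)
a=eyes.grab_frame('scene')[:,:,::-1]
A=cv2.resize(a[150:260,80:220],None,fx=4,fy=4,interpolation=cv2.INTER_CUBIC);cv2.imwrite('pics/s8.png',np.vstack([A[:, :560],a[150:290]])[:600])
```

```text
pos [0.4745 0.2325 0.1697] rot [-3.1400e+00  8.0000e-04  1.4673e+00] F [ 0.3  -0.26  0.32] w 0.469 t 18.1833
d_mm [ 1.1 -0.3 96.2] turn [-0.0016  0.0008 -0.0038]
```

The viewer limit is reached, so I'll check numerically: the board patch against the seated picture, and the bystanders against the first picture.

Run:
```python
from h import *
import cv2
a=eyes.grab_frame('scene')[:,:,::-1];o=cv2.imread('pics/scene0.png')
r=cv2.resize(cv2.imread('pics/s7.png'),(110,80),interpolation=cv2.INTER_AREA)
T=r[28:68,62:92].copy()  # right end of seated board
m=cv2.matchTemplate(a[175:255,90:200].copy(),T,cv2.TM_CCOEFF_NORMED);print('board',cv2.minMaxLoc(m)[1::2],'expect (62,28)')
for n,(x,y,w,h) in {'tin':(287,178,42,34),'sander':(216,158,48,32),'bottle':(380,162,40,80)}.items():
    m=cv2.matchTemplate(a[y-8:y+h+8,x-8:x+w+8].copy(),o[y:y+h,x:x+w],cv2.TM_CCOEFF_NORMED);print(n,cv2.minMaxLoc(m)[1::2],'expect (8,8)')
```

```text
board (0.9937908053398132, (62, 28)) expect (62,28)
tin (0.8816983103752136, (8, 8)) expect (8,8)
sander (0.7974763512611389, (8, 8)) expect (8,8)
bottle (0.9997499585151672, (8, 8)) expect (8,8)
```

```bash
python3 -c "
from cell import hand_in
print(hand_in())"
```

```text
the job is handed in; nothing more can be done
None
```

The end board is in the slotted side board with its shoulders flush along its whole length. I released it, backed the gripper off about 96 mm, and handed the job in after about 18 s of robot time.

- **Finding the slots:** the first several presses (up to 24 N at the readings) landed on the lands between the slots. Checking the board's corners in both cameras corrected the estimate by a few millimetres. The fingers then dropped 2.7 mm with no force.
- **Pressing home:** the push bar took about 6 N. The shoulders met the side board at a tool height of 73.3 mm, where about 73.5 mm was expected. The highest force read at the end of any move was 24 N, against the 45 N limit; it was not read within a move.
- **Last checks:** after release the board matched its seated picture exactly (score 0.99), and the force on the tool was about zero. The tin, sander and bottle were all found at their starting pixels. The tin (0.88) and sander (0.80) matched less closely, probably because the arm's shadow had moved.
- **One check not done:** I could not view the final picture by eye, because the 12-picture limit had been reached.

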